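# Close the gas test cell with its three-hole cover

### The job

Close the gas test cell on the bench: pick up the flat round cover with three bolt holes by its bar handle, turn it so its holes line up with the cell's three studs, and lower it gently over the hub and studs, without dropping it, until it lies flat and fully home on the cell. Leave the similar four-hole cover where it lies.

Things in the scene. Friction and masses are not known exactly. Their poses are not given: they have to be found in the camera images.
- cover: Aluminium disc 132 mm wide, 10 thick, 0.3-0.5 kg, flat on the bench; three 22 mm holes on a 45 mm radius at 0, 120, 240 deg from its x axis; 40 mm central bore. Handle: grey bar along its x axis (points at one hole), 64 long, 16 wide, 16 high, on two posts 26 mm either side of centre; bar centre 50 mm above the underside. Origin: centre of underside, z up.
- cell: Fixed round aluminium housing, 132 mm wide, flat top face (black gasket) 50 mm above its origin. On it a hub (28 mm wide, 26 tall) and three studs (10 mm wide, 20 tall, tapered tips) on a 45 mm radius at 0, 120, 240 deg from its x axis; any hole fits any stud. Low brass side stub to 80 mm from the axis. Origin: centre of underside on the bench, z up. Seated, the cover's bar centre is at 100 mm.
- cover4: The wrong cover, to be left alone: same disc, bore and bar handle, flat on the bench, but with four holes (0, 90, 180, 270 deg from its x axis), so it cannot go over three studs. Origin: centre of underside, z up.
Things that resemble listed ones, but are neither listed nor needed, are in the scene too. What is shaped like the cell but brown or turquoise is not meant.

How it is judged:
By the outcome, as a careful person would: the job done as asked, in the order asked, and still so for the second after the job is handed in, with the robot touching nothing.
It also fails if it takes over 38 s, if anything falls off the work surface, if the arm or the gripper's body presses on something with over 40 N, if the wrist force passes 120 N, or if a joint passes its speed limit or range.

### The arm

A 6-joint arm with a two-finger parallel gripper is mounted at the origin on the work surface. World frame = base frame: x ahead of the robot, y to its left, z up, the work surface at z = 0. Lengths are in m, angles in rad, forces in N, time in s.
With the tool pointing down it reaches from about 0.3 to 0.875 m from the base axis. Payload 6.4 kg.
Tool frame: the origin (TCP) lies on the mounting face of the last link; the fingertips stand 173 mm ahead of it and the grasp point (between the pads) lies 155 mm ahead of it (manip.tip_reach is the distance from the TCP to the fingertips, in m); z points along the fingers, y is the line along which they close (so a half turn about z gives the same grasp; the last joint's range is limited). The gripper opens to 85 mm and grips with 20 to 120 N. Pads are 22 mm wide; open, the fingers measure 114 mm over their backs; the gripper's body (76 mm by 85 mm) begins 54 mm behind the grasp point. The pads swing forward as they close: fully open they stand 13 mm farther back than shut.
Start: joints at [-1.437, 0.181, 1.607, -0, 1.354, -0.206], TCP at [0.192, -0.542, 0.405] pointing down, gripper open.
Joint ranges: [-2.99, 2.99], [-0.89, 2.07], [0.3, 2.58], [-1.14, 4.28], [0, 2.63], [-3.12, 3.12]. Speed limits (rad/s): [2.57, 2.57, 3.01, 3.14, 3.14, 3.14].

### API

Orientations are given as a unit quaternion [x, y, z, w].
In Python, from cell import readout, camera, manip gives the robot as it stands.
- The arm moves only by the shell command python3 -m pendant 'ROWS'. ROWS is a JSON object of lists of equal length, an entry for each row: "gripper": the finger opening in mm, from 0 to 85.4; "dp": the shift along the world's x, y, z in mm, a list of three; "yaw": the turn about the world's z in rad. In form: {"gripper": [gripper, ...], "dp": [[dx, dy, dz], ...], "yaw": [yaw, ...]}. A call has exactly 8 rows; each row shifts and turns the commanded pose from where the row before left it; what a row does not reach is not made up. A row lasts 1/8 s, in which the tool goes at most 62.5 mm and 10.7 degrees, less where a joint would pass 70% of its speed; a pose out of reach is approached as far as the arm can. A call is refused whole if a number of a shift passes 62.5 or a number of a turn 0.188, either way. A call with a gripper value outside its range is refused whole. The fingers move at their own pace and stop on an object; the grip force is fixed at half the most. Time passes only in rows, so rows that do not move let the fingers close, or fill a call up. It gives the time, the measured TCP pose, the force, the opening and the grip force at its end, in the units of the state.
- readout.state(): the state, without advancing time (a new reading comes with each control period).
- camera(name): name is "scene" or "top" or "wrist"; returns a dict with "pixels" (384x512x3 uint8, red, green, blue), "fx", "fy", "cx", "cy" (pixels), "rvec" (rotation vector, rad) and "tvec" (3), from world to camera coordinates, as OpenCV has them. Camera axes: x right, y down, z forward; pixel columns grow to the right and rows downward; lengths in m; the calibration is good to about 2 mm. A picture is of the moment at which its call begins. There is no depth.
- manip.sign_off(): hands the job in; it is judged then, once.
The state is a dict: "t": time; "qpos": joint angles; "dq": joint speeds; "joint_torque": joint torques, N m; "eef_pos": TCP position; "ee_rot": TCP orientation; "ft_force": force on the tool from outside, world axes, zero at the start; "wrist_torque": the same for the moment, N m; "finger_gap": finger opening in m; "grasp_force": force on a finger pad.
Only numpy, scipy, OpenCV 4.12 (cv2) and the standard library are available. Lean on these libraries where they do the work, as an engineer would, in place of code of your own. Each camera call takes 0.05 s, during which the arm holds its last target. There are 200 camera calls.

## Working session

There is one attempt and no reset: what is moved stays moved. The work goes in short steps, Python scripts to look and compute and a shell command to move; the robot and the scene stay as the last step left them, time stands still between calls to the robot, and variables do not carry over. Pictures are saved under pics/ and viewed, at most 10 in all, crops included, and the job is handed in when it is done.

```bash
mkdir -p pics; ls; cat > h.py <<'E'
import numpy as np, cv2
from cell import readout, camera, manip
def shot(name, f):
    c=camera(name); cv2.imwrite(f'pics/{f}.png', c['pixels'][:,:,::-1]); np.save(f'pics/{f}.npy', c, allow_pickle=True); return c
def load(f): return np.load(f'pics/{f}.npy',allow_pickle=True).item()
def ray(c,uv,z):
    R=cv2.Rodrigues(np.array(c['rvec'],float))[0]; t=np.array(c['tvec'],float).ravel()
    o=-R.T@t; uv=np.atleast_2d(uv).astype(float)
    d=np.c_[(uv[:,0]-c['cx'])/c['fx'],(uv[:,1]-c['cy'])/c['fy'],np.ones(len(uv))]@R
    return o+d*((z-o[2])/d[:,2])[:,None]
def proj(c,p):
    K=np.array([[c['fx'],0,c['cx']],[0,c['fy'],c['cy']],[0,0,1]])
    return cv2.projectPoints(np.atleast_2d(p).astype(float),np.array(c['rvec'],float),np.array(c['tvec'],float),K,None)[0][:,0]
E
python3 - <<'E'
from h import *
a=shot('top','top1'); b=shot('scene','scene1')
for c in (a,b):
    R=cv2.Rodrigues(np.array(c['rvec'],float))[0]; print(-R.T@np.array(c['tvec']).ravel(), c['fx'],R[2])
s=readout.state(); print(s)
cv2.imwrite('pics/both.png',cv2.resize(a['pixels'][:,:,::-1],(768,576),interpolation=cv2.INTER_CUBIC))
E
```

```text
pics
[ 0.27743208 -0.05653714  1.39574237] 480.17653666512666 [ 0.12089371  0.00188131 -0.99266368]
[ 1.38825939 -0.00253666  0.75847539] 411.9229269373653 [-0.80484545 -0.04667222 -0.59164644]
{'t': 0.1, 'qpos': array([-1.43731313e+00,  1.81478255e-01,  1.60787628e+00, -5.51990488e-06,
        1.35378217e+00, -2.06292970e-01]), 'dq': array([-0.00044051, -0.00085528, -0.00392707,  0.00072111,  0.00037488,
        0.00021372]), 'joint_torque': array([ 4.62827302e-04, -4.45880842e+01, -3.52239168e+01, -1.84001301e-04,
        4.16328083e-03,  6.06330474e-06]), 'eef_pos': array([ 0.19162423, -0.54190347,  0.40388289]), 'ee_rot': array([ 9.85603300e-01,  1.69072584e-01,  2.54063223e-05, -7.71612107e-04]), 'ft_force': array([-0.32108427,  0.37445638, -0.36151512]), 'wrist_torque': array([-0.02157392, -0.02517897, -0.0393656 ]), 'grasp_force': 0.0, 'finger_gap': 0.08574362329510674}
```

View pics/both.png

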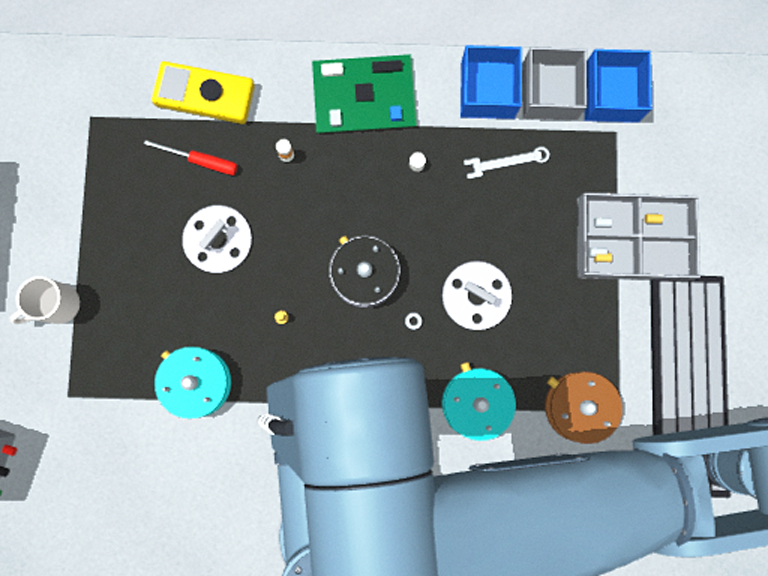

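View pics/scene1.png

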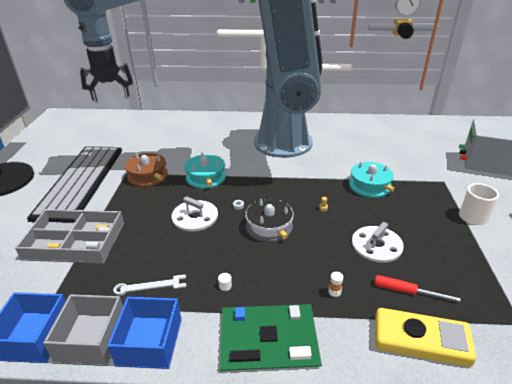

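The top view (1.5x) shows the three-hole cover at about (477,295), the four-hole cover at (217,239) and the grey cell at (365,270). Next I zoom in on the cover and the cell.

```bash
python3 - <<'E'
from h import *
a=load('top1')['pixels'][:,:,::-1]
x=a[165:225,285:350]; y=a[150:210,210:275]
cv2.imwrite('pics/crop1.png',np.hstack([cv2.resize(i,None,fx=6,fy=6,interpolation=cv2.INTER_CUBIC) for i in (x,y)]))
E
```

```text
(no output)
```

View pics/crop1.png

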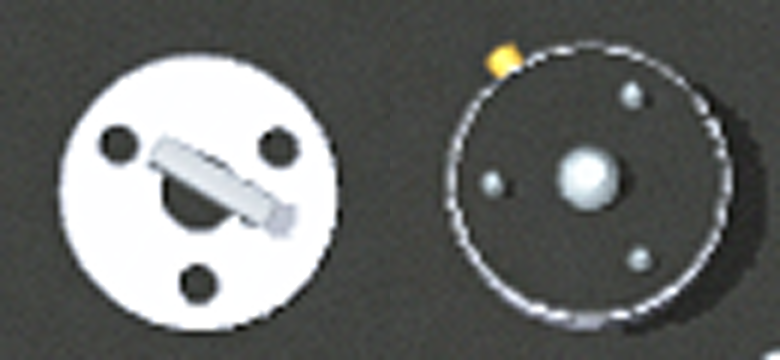

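The left crop shows the cover: holes at (119,145), (279,147) and (198,284), with the bar running from upper left to lower right. The right crop shows the cell: hub at (590,178) and studs at (632,95), (492,183) and (638,259).

```bash
python3 - <<'E'
from h import *
c=load('top1'); p=c['pixels'].astype(int)
g=p.min(2)
# cover
m=np.zeros_like(g,np.uint8); m[165:225,285:350]=(g[165:225,285:350]>120)
n,l,st,ce=cv2.connectedComponentsWithStats(m); k=1+st[1:,4].argmax()
cn=max(cv2.findContours((l==k).astype(np.uint8),0,cv2.CHAIN_APPROX_NONE)[0],key=len)
e=cv2.fitEllipse(cn); C=ray(c,e[0],.01)[0]; print('cover c',C,e)
H=ray(c,np.array([[119,145],[279,147],[198,284]])/6-.42+[285,165],.01)
d=H-C; print(np.hypot(d[:,0],d[:,1]),np.degrees(np.arctan2(d[:,1],d[:,0])))
B=ray(c,np.array([[160,152],[285,218]])/6-.42+[285,165],.058); print('bar',B.mean(0),np.linalg.norm(B[1]-B[0]),np.degrees(np.arctan2(*(B[1]-B[0])[[1,0]])))
# cell
hub=ray(c,np.array([[200,178]])/6-.42+[210,150],.07)[0]
S=ray(c,np.array([[242,95],[102,183],[248,259]])/6-.42+[210,150],.064)
m=np.zeros_like(g,np.uint8); m[150:210,215:272]=(g[150:210,215:272]>110)
pts=np.argwhere(m)[:,::-1]; P=ray(c,pts,.05)
r=np.hypot(*(P-hub)[:,:2].T); sel=(r>.055)&(r<.073)&((p[pts[:,1],pts[:,0]].max(1)-p[pts[:,1],pts[:,0]].min(1))<40)
e=cv2.fitEllipse(pts[sel].astype(np.float32)); print('cell rim',ray(c,e[0],.05)[0],e,'hub',hub)
cc=ray(c,e[0],.05)[0]
for o in (cc,S.mean(0)):
  d=S-o; print(o,np.hypot(d[:,0],d[:,1]),np.degrees(np.arctan2(d[:,1],d[:,0])))
s=readout.state(); from scipy.spatial.transform import Rotation as R
print(R.from_quat(s['ee_rot']).as_matrix())
E
```

```text
cover c [ 0.45695073 -0.25242809  0.01      ] ((317.55841064453125, 196.64100646972656), (45.09976577758789, 45.77633285522461), 116.16092681884766)
[0.04445063 0.04558707 0.04461013] [  60.21184799  -59.18058048 -179.25690729]
bar [ 0.45456285 -0.25709228  0.058     ] 0.06580843412121355 -116.5952685121207
cell rim [ 0.49296913 -0.03346363  0.05      ] ((242.53286743164062, 180.07269287109375), (45.364749908447266, 45.912960052490234), 64.20106506347656) hub [ 0.49213216 -0.03479825  0.07      ]
[ 0.49296913 -0.03346363  0.05      ] [0.04473962 0.04465723 0.04488782] [ -26.19904636   94.57565878 -146.5071217 ]
[ 0.49268459 -0.03346624  0.064     ] [0.04499396 0.04463803 0.04464935] [ -26.0360948    94.21132812 -146.30842344]
[[ 9.42828922e-01  3.33277032e-01 -2.10835795e-04]
 [ 3.33276954e-01 -9.42827732e-01  1.52959790e-03]
 [ 3.10998015e-04 -1.51241585e-03 -9.99998808e-01]]
```

The cover's x axis is at about 60.4° and the studs are at 94° mod 120, so the cover needs about +34°. The tool y axis must go to −29.6°, about +0.714 rad from now. I approach above the cover and then look with the wrist camera.

```bash
python3 -m pendant '{"gripper":[85,85,85,85,85,85,85,85],"dp":[[38,41,-10],[38,41,-10],[38,41,-10],[38,41,-10],[38,42,-10],[38,42,-10],[37,42,-10],[0,0,0]],"yaw":[0.102,0.102,0.102,0.102,0.102,0.102,0.102,0]}'
python3 - <<'E'
from h import *
c=shot('wrist','w1'); s=readout.state(); print(s['t'],s['eef_pos'],s['ee_rot'],s['qpos'],s['ft_force'])
for o in ([.457,-.2524,0.01],[.457,-.2524,.05]): print(proj(c,o))
E
```

```text
t: 1.1
eef_pos: [0.4581, -0.2488, 0.3334]
ee_rot: [0.863, 0.506, -0.0, -0.001]
ft_force: [0.4, -0.3, 0.4]
finger_gap: 0.085
grasp_force: 0.0
1.15 [ 0.45732827 -0.25039242  0.33387139] [ 8.63462649e-01  5.04412018e-01 -3.47343892e-04 -8.06222111e-04] [-7.28786696e-01  1.39043368e-01  1.80673991e+00 -1.76020604e-04
  1.19755744e+00 -2.15328236e-01] [-0.19200811 -0.78046665 -0.4920847 ]
[[260.15784813 181.93103027]]
[[260.11340207 194.93979696]]
```

View pics/w1.png

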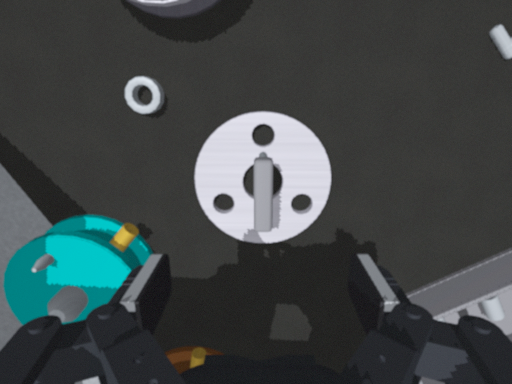

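The wrist view shows the cover at about (263,177), its holes at (263,135), (224,203) and (301,203), and the bar vertical at columns 254–272. I measure the disc, holes and bar from this view.

```bash
python3 - <<'E'
from h import *
c=load('w1'); g=c['pixels'].min(2)
m=np.zeros_like(g); m[105:250,188:340]=(g[105:250,188:340]>110)
cn=max(cv2.findContours(m,0,cv2.CHAIN_APPROX_NONE)[0],key=len)
h=cv2.convexHull(cn); e=cv2.fitEllipse(h); print(e); C=ray(c,e[0],.01)[0]; print('C',C)
H=[]
for u,v in ((263,135),(224,203),(301,203)):
    w=g[v-15:v+16,u-15:u+16]; n,l,st,ce=cv2.connectedComponentsWithStats((w<90).astype(np.uint8))
    k=l[15,15]; H.append(ce[k]+[u-15,v-15]); 
print(H); H=ray(c,H,.009); d=H-C; print(H.mean(0),np.hypot(d[:,0],d[:,1]),np.degrees(np.arctan2(d[:,1],d[:,0])))
for v in range(160,232,10): print(v,g[v,248:284])
E
```

```text
((262.3646545410156, 177.05148315429688), (132.66119384765625, 137.3746337890625), 87.3057861328125)
C [ 0.46127816 -0.24913622  0.01      ]
[array([262.64670659, 134.44311377]), array([223.11538462, 201.70940171]), array([300.68444444, 202.02222222])]
[ 0.4592895  -0.25225421  0.009     ] [0.04090706 0.0469965  0.04647434] [  60.58657355 -175.80762187  -63.39213861]
160 [217 217 217 217 215 199 155 126 132 139 139 137 138 138 137 138 136 137
 137 136 135 132 120 119 160 204 216 216 217 216 217 217 216 216 216 216]
170 [ 46  46  56  56  63  98 137 157 164 168 169 169 168 168 168 167 166 166
 164 165 164 162 153 138 113  70  35  33  37  40  70 110 144 179 206 217]
180 [ 54  57  55  55  65 101 138 158 164 168 170 168 168 167 166 166 167 165
 166 165 165 161 150 133 106  61  36  35  37  34  34  36  32  69 140 195]
190 [ 57  57  55  54  63  98 139 157 166 168 168 168 167 167 166 166 167 164
 165 165 164 161 147 128  99  58  31  33  37  46  66 100 147 193 218 221]
200 [219 220 220 220 218 201 160 155 164 166 170 167 166 166 167 167 167 165
 164 165 163 159 144 127 125 145 150 149 149 150 149 158 181 206 218 219]
210 [216 216 216 216 214 199 159 155 164 168 166 168 167 165 166 167 165 164
 164 163 163 157 144 125 124 143 148 146 146 146 151 170 198 211 216 216]
220 [221 221 221 221 219 202 161 155 162 167 168 167 167 167 165 165 165 163
 163 165 161 156 139 126 131 147 149 151 150 150 150 169 198 216 219 219]
230 [159 149 154 148 145 143 140 148 155 160 161 161 159 160 160 160 160 160
 159 159 157 153 159 185 210 216 216 215 216 215 217 215 215 215 216 216]
```

```bash
python3 - <<'E'
from h import *
c=load('w1'); s=readout.state()
B=ray(c,[[262,194.5],[262.3,160],[262.3,230]],.058); print(B, np.degrees(np.arctan2(*(B[1]-B[2])[[1,0]])))
from scipy.spatial.transform import Rotation as R
M=R.from_quat(s['ee_rot']).as_matrix(); print(s['eef_pos'],np.degrees(np.arctan2(M[1,1],M[0,1])),M[:,2]); print(s['eef_pos']+.155*M[:,2])
E
```

```text
[[ 0.45986618 -0.25048844  0.058     ]
 [ 0.47418612 -0.2252091   0.058     ]
 [ 0.44444676 -0.27877165  0.058     ]] 60.95979209882947
[ 0.45732827 -0.25039242  0.33387139] -29.415306423913357 [-0.00141317  0.00104188 -0.99999846]
[ 0.45710923 -0.25023093  0.17887163]
```

```bash
python3 -m pendant '{"gripper":[85,85,85,85,60,20,5,5],"dp":[[2,-1,-30],[0,0,-35],[0,0,-35],[0,0,-31],[0,0,0],[0,0,0],[0,0,0],[0,0,0]],"yaw":[0,0,0,0,0,0,0,0]}'
```

```text
t: 2.15
eef_pos: [0.4591, -0.2536, 0.2052]
ee_rot: [0.864, 0.503, 0.0, 0.001]
ft_force: [1.0, 0.1, -1.9]
finger_gap: 0.0151
grasp_force: 58.9
```

Gripped (15 mm gap, 59 N). I lift, carry and turn.

```bash
python3 -m pendant '{"gripper":[5,5,5,5,5,5,5,5],"dp":[[0,0,10],[0,0,20],[0,0,30],[0,0,30],[2,15,20],[3,25,0],[4,25,0],[4,25,0]],"yaw":[0,0,0,0,0.04,0.06,0.06,0.06]}'
python3 -m pendant '{"gripper":[5,5,5,5,5,5,5,5],"dp":[[4,25,0],[4,25,0],[4,25,0],[3,25,0],[3,20,0],[2,10,0],[0,0,0],[0,0,0]],"yaw":[0.06,0.07,0.07,0.07,0.06,0.035,0,0]}'
python3 - <<'E'
from h import *
from scipy.spatial.transform import Rotation as R
a=shot('wrist','w2'); b=shot('top','t2'); d=shot('scene','s2'); s=readout.state()
M=R.from_quat(s['ee_rot']).as_matrix(); print(s['t'],s['eef_pos'],np.degrees(np.arctan2(M[1,1],M[0,1])),s['ft_force'],s['finger_gap'],M[:,2])
u,v=proj(d,[.49,-.03,.1])[0].astype(int)
q=cv2.resize(d['pixels'][v-60:v+60,u-80:u+80],(512,384),interpolation=cv2.INTER_CUBIC)
cv2.imwrite('pics/m2.png',cv2.resize(np.vstack([a['pixels'],q])[:,:,::-1],(400,600)))
E
```

```text
t: 3.15
eef_pos: [0.4714, -0.162, 0.314]
ee_rot: [0.803, 0.596, -0.0, -0.0]
ft_force: [0.3, 0.3, -3.5]
finger_gap: 0.015
grasp_force: 58.8
t: 4.15
eef_pos: [0.4916, -0.0336, 0.3138]
ee_rot: [0.683, 0.73, -0.0, 0.0]
ft_force: [0.3, 0.1, -3.4]
finger_gap: 0.0147
grasp_force: 58.8
4.3 [ 0.49164571 -0.03374965  0.31369226] 3.823372216615832 [-0.29839206  0.07455731 -3.58775752] 0.015064576022918337 [-4.80797285e-05 -1.08703738e-04 -9.99999993e-01]
```

View pics/m2.png

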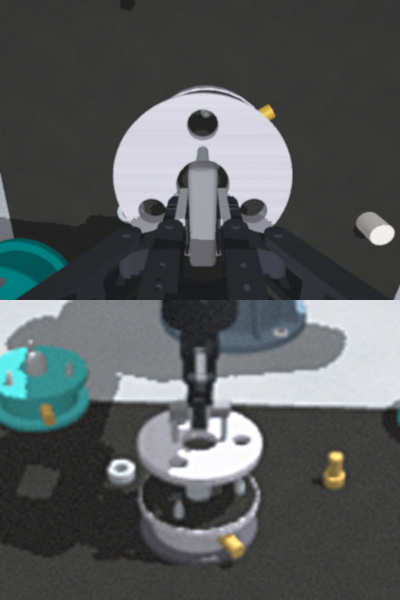

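The cover is held level over the cell, front hole at about (260,159) in full wrist pixels, with the cell just behind it. I measure its centre and angle from the rim arc and the front hole.

```bash
python3 - <<'E'
from h import *
from scipy.optimize import least_squares as L
c=load('w2'); g=cv2.medianBlur(c['pixels'].min(2),3); zt=.3137-.2052+.01
pts=[]
for v in range(150,245,3):
    r=np.where(g[v,130:400]>140)[0]+130; 
    if len(r): pts+= [(r[0]-.5,v),(r[-1]+.5,v)]
P=ray(c,pts,zt)[:,:2]
f=L(lambda x:np.hypot(*(P-x[:2]).T)-x[2],[.49,-.03,.066],loss='soft_l1',f_scale=.001); print('cover',f.x,np.abs(f.fun).mean())
w=(g[135:185,235:285]<110).astype(np.uint8)
n,l,st,ce=cv2.connectedComponentsWithStats(w); k=1+st[1:,4].argmax(); print(st[k])
cn=cv2.findContours((l==k).astype(np.uint8),0,1)[0][0]; e=cv2.fitEllipse(cn); 
h=ray(c,np.array(e[0])+[235,135],zt)[0,:2]; d=h-f.x[:2]; print(e,h,np.hypot(*d),np.degrees(np.arctan2(d[1],d[0])))
E
```

```text
cover [ 0.49207946 -0.03356785  0.0664593 ] 0.00011980325913670356
[  5   6  39  34 993]
((23.80613899230957, 23.210025787353516), (31.840354919433594, 38.3819465637207), 94.45577239990234) [0.48886543 0.01217708] 0.04585769650532114 94.01899589956119
```

Cover at (0.4921, −0.0336) and 94.0°; cell at (0.4928, −0.0335) and 94°. They are aligned, so I lower.

```bash
python3 -m pendant '{"gripper":[5,5,5,5,5,5,5,5],"dp":[[1,0,-8],[0,0,-8],[0,0,-8],[0,0,-7],[0,0,-6],[0,0,-6],[0,0,-4],[0,0,-3]],"yaw":[0,0,0,0,0,0,0,0]}'
python3 -m pendant '{"gripper":[5,5,5,5,5,5,5,5],"dp":[[0,0,-2],[0,0,-2],[0,0,-1],[0,0,-1],[0,0,-1],[0,0,-1],[0,0,0],[0,0,0]],"yaw":[0,0,0,0,0,0,0,0]}'
```

```text
t: 5.3
eef_pos: [0.4927, -0.0331, 0.2635]
ee_rot: [0.683, 0.731, 0.0, 0.0]
ft_force: [-0.2, 0.1, -4.2]
finger_gap: 0.0149
grasp_force: 58.9
t: 6.3
eef_pos: [0.4927, -0.0331, 0.2557]
ee_rot: [0.683, 0.731, -0.0, -0.0]
ft_force: [0.3, 0.2, -3.3]
finger_gap: 0.0146
grasp_force: 58.9
```

Still carrying the weight. A little lower until contact.

```bash
python3 -m pendant '{"gripper":[5,5,5,5,5,5,5,5],"dp":[[0,0,-0.5],[0,0,-0.5],[0,0,-0.5],[0,0,0],[0,0,0],[0,0,0],[0,0,0],[0,0,0]],"yaw":[0,0,0,0,0,0,0,0]}'
```

```text
t: 7.3
eef_pos: [0.4927, -0.0331, 0.2552]
ee_rot: [0.683, 0.731, -0.0, 0.0]
ft_force: [-4.6, 1.7, 7.7]
finger_gap: 0.0149
grasp_force: 60.5
```

Contact at exactly the expected seated height (0.2552). I release and check.

```bash
python3 -m pendant '{"gripper":[20,35,60,85,85,85,85,85],"dp":[[0,0,0],[0,0,0],[0,0,0],[0,0,0],[0,0,0],[0,0,15],[0,0,30],[0,0,40]],"yaw":[0,0,0,0,0,0,0,0]}'
python3 -m pendant '{"gripper":[85,85,85,85,85,85,85,85],"dp":[[0,0,40],[0,0,20],[0,0,0],[0,0,0],[0,0,0],[0,0,0],[0,0,0],[0,0,0]],"yaw":[0,0,0,0,0,0,0,0]}'
python3 - <<'E'
from h import *
a=shot('wrist','w3'); d=shot('scene','s3')
u,v=proj(d,[.49,-.03,.1])[0].astype(int)
q=cv2.resize(d['pixels'][v-48:v+48,u-64:u+64],(512,384),interpolation=cv2.INTER_CUBIC)
cv2.imwrite('pics/m3.png',cv2.resize(np.vstack([a['pixels'],q])[:,:,::-1],(400,600)))
E
```

```text
t: 8.3
eef_pos: [0.4923, -0.033, 0.3403]
ee_rot: [0.683, 0.731, -0.0, -0.001]
ft_force: [0.8, 0.0, 0.5]
finger_gap: 0.0851
grasp_force: 0.0
t: 9.3
eef_pos: [0.4927, -0.0331, 0.399]
ee_rot: [0.683, 0.731, -0.0, -0.0]
ft_force: [0.2, -0.7, 0.6]
finger_gap: 0.0851
grasp_force: 0.0
```

View pics/m3.png

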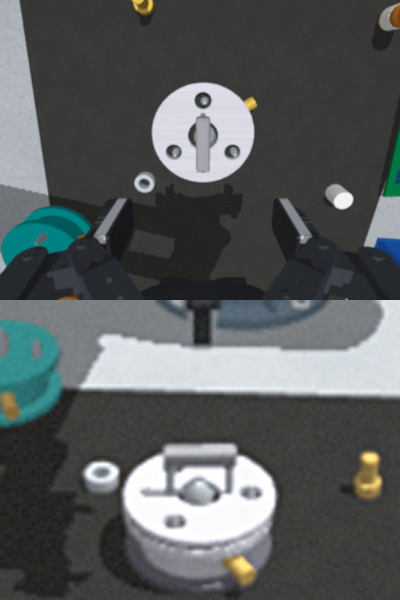

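The cover lies flat on the cell with a stud in each of its three holes, at (203,100), (174,152) and (232,152) in the wrist half, and the hub in the bore. The gripper is clear.

```bash
python3 -c "
from cell import manip; print(manip.sign_off())"
```

```text
the job is handed in; nothing more can be done
None
```

The three-hole cover is seated flat and fully home on the cell with all three studs through its holes, the four-hole cover was left alone, and the job was handed in at about 9.4 s.

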